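Bin the used syringe and latch the waste box gate

TASK

Put the used syringe that lies in the middle of the bench into the open grey waste box through the mouth in its top, then push the box's sliding gate fully shut by its upright handle until the spring catch snaps back behind the gate's pin. Do not disturb the petri dish, the small vial or the marker pen.

Things in the scene. Friction and masses are not known exactly. Their poses are not given: they have to be found in the camera images.
- bin: Grey metal box fixed on the bench, 202 x 160 mm, deck 100 mm high. Origin on the bench under the mouth's centre; the box spans x -145 to +57, y -80 to +80 mm. Its +x is the way the gate shuts. Mouth in the top: x -45 to +53, y -66 to +66 mm; the rest (x < -45) is a fixed deck on which the open gate lies. Side rails rise to 112 mm, walls 4 mm, inner floor at 7 mm, hollow under the deck too
- mouth (a point): Centre of the box's mouth, 100 mm above the bench, level with the deck; axes as the box. The open gate leaves free the part of the mouth ahead (+x) of its front edge, which is 50 mm ahead of the handle
- syringe_mid (a point): Used syringe, clear with grey paste, 104 mm along its own y, loose, 20 g. This point is at its middle, 11.5 mm above the bench as it lies. The barrel (14 mm wide in x, up to 19 mm high) runs from y -52 to +18 mm; finger flange, 23 mm in x, at y +17 to +20; thin plunger rod on to +52. Grip the barrel across x
- handle (a point): Black upright bar on the gate, 10 mm thick along the box's x, 70 mm wide along y. This point is 16 mm up from the gate plate, 120.5 mm above the bench (bar top 137.5, plate top 104.5). Moves with the gate; with the gate shut it is over the mouth's centre. Axes as the box
- gate (a joint): Slide of the aluminium gate plate (100 x 141 x 4 mm): metres still open, 0 = fully shut at the end stop, 0.095 = fully open. Friction about 5 N, and up to 4 N more from 28 to 5 mm open, where a steel pin on the gate (8 mm thick, box's +y side, 40 mm behind the handle) pushes the catch aside. The catch snaps in when about 5 mm are left
- catch (a joint): Spring catch: a 50 mm steel arm on an upright pivot on the box's +y rail, hook block at its tip. 0 = at rest, reaching inward over the gate; rises to about 0.15 rad while the pin pushes it outward, then springs back to 0 behind the pin and keeps the gate from opening more than about 6 mm
- dish: Clear petri dish, 58 mm across, 15 mm high, origin under its centre; leave it alone
- vial: Small vial with white cap, 23 mm across, 48 mm high, standing; origin under its centre; leave it alone
- marker: White marker pen with black cap, 123 mm long, lying between the box and the syringe; origin under its centre; leave it alone

How it is judged:
On the way, in this order (a step that is already met when the one before it is completed fails the run):
1. the syringe lies inside the box (z of syringe_mid in the frame of bin below 0.085 m and x of syringe_mid in the frame of bin between -0.145 and 0.057 m and y of syringe_mid in the frame of bin between -0.08 and 0.08 m), for 0.2 s.
2. the gate is shut and the catch has snapped in behind its pin (value of joint gate below 0.009 m and value of joint catch below 0.06 rad), for 0.2 s.
At the end, for the whole second after the job is handed in: The syringe is inside the box (its middle within the box's walls and below 85 mm), the gate is within 9 mm of fully shut and the catch is back at rest (under 0.06 rad), so that it holds the gate (all of step 1 and all of step 2); the robot touches nothing.
It fails at once if the petri dish, the vial or the marker pen is moved by more than 30 mm or the vial tips over (distance of any of dish, vial, marker from where it was at the start of the episode above 0.03 m or angle between vial's own z axis and vertical above 0.5 rad).
It also fails if it takes over 48 s, if anything falls off the work surface, if the arm or the gripper's body presses on something with over 40 N, if the wrist force passes 120 N, or if a joint passes its speed limit or range.

ROBOT

A 7-joint arm with a two-finger parallel gripper is mounted at the origin on a cart in front of the work surface, level with it; the furniture and walls round the work are solid. World frame = base frame: x ahead of the robot, y to its left, z up, the work surface at z = 0. Lengths are in m, angles in rad, forces in N, time in s.
With the tool pointing down it reaches from about 0.425 to 0.825 m from the base axis. Payload 3.6 kg.
Tool frame: the origin (TCP) lies where the fingers leave the gripper's body, on its centre line; the fingertips stand 73 mm ahead of it and the grasp point (between the pads) lies 54 mm ahead of it; z points along the fingers, y is the line along which they close (so a half turn about z gives the same grasp; the last joint's range is limited). The gripper opens to 85 mm and grips with 20 to 120 N. Pads are 22 mm wide; open, the fingers measure 114 mm over their backs; the gripper's body (76 mm by 85 mm) begins 54 mm behind the grasp point. The pads swing forward as they close: fully open they stand 13 mm farther back than shut.
Start: joints at [1.196, 0.615, -0.013, 1.423, 0.008, 1.103, -0.04], TCP at [0.222, -0.611, 0.304] pointing down, gripper open.
Joint ranges: [-3.12, 3.12], [-0.3, 2.06], [-1.34, 1.32], [0.26, 2.42], [-1.36, 4.5], [0.01, 1.98], [-2.84, 2.84]. Speed limits (rad/s): [2.79, 2.79, 3.14, 3.14, 3.14, 3.14, 3.14].

INTERFACE

Orientations are given as a unit quaternion [x, y, z, w].
In Python, from station import arm, snapshot, camera_info, ticket gives the robot as it stands. Calls block until the motion is done:
- arm.movep(position, orientation): joint-space move of the TCP to a pose.
- arm.line_to(position, velocity=0.15, ori=None): straight line of the TCP; ori=None keeps the orientation; velocity is the mean speed in m/s.
- arm.move_j(angles): joint-space move.
- arm.move_gripper(opening, effort=None): opening from 0.0 (shut) to 1.0 (fully open); effort is the grip in N (None keeps the last); returns when the fingers have stopped.
- arm.pause(seconds).
- arm.ik(position, orientation): joint angles nearest the present ones, or None.
- snapshot(name): name is "side" or "top" or "wrist"; returns the picture (420x560x3 uint8, blue, green, red); there is no depth.
- camera_info(name): a dict with "fx", "fy", "cx", "cy" (pixels), "R" (3x3) and "t" (3): a world point X has camera coordinates R X + t; the wrist camera has in their place "T_tool_cam" (4x4, takes a point from camera to tool coordinates, whose origin is the TCP and whose axes are the flange's). Camera axes: x right, y down, z forward; pixel columns grow to the right and rows downward; lengths in m; the calibration is good to about 2 mm. The wrist camera is an equidistant fisheye: a pixel r from the principal point sees the ray r / f radians off the axis. A picture is of the moment at which its call begins: read the wrist's pose just before it. camera_info takes no time and is no camera call.
A pose or a line that the arm cannot do raises arm.MotionError and nothing moves.
- ticket.finish_job(): hands the job in; it is judged then, once.
Readings, each from a call of its own:
- arm.read_time(): time.
- arm.read_joint_positions(): joint angles.
- arm.read_dq(): joint speeds.
- arm.read_effort(): joint torques, N m.
- arm.read_tool_pos(): TCP position.
- arm.read_eef_rot(): TCP orientation.
- arm.read_ft_force(): force on the tool from outside, world axes, zero at the start.
- arm.read_wrist_torque(): the same for the moment, N m.
- arm.read_opening(): opening from 0.0 (shut) to 1.0 (fully open).
- arm.read_finger_force(): force on a finger pad.
Only numpy, scipy, OpenCV 4.12 (cv2) and the standard library are available. Lean on these libraries where they do the work, as an engineer would, in place of code of your own. Each camera call takes 0.05 s, during which the arm holds its last target. There are 200 camera calls.

## Working session

There is one attempt and no reset: what is moved stays moved. The work goes in short steps, each a Python script; the robot and the scene stay as the last script left them, time stands still between calls to the robot, and variables do not carry over. Pictures are saved under pics/ and viewed, at most 10 in all, crops included, and the job is handed in when it is done.

```bash
mkdir -p pics; python3 - <<'E'
from station import arm, snapshot, camera_info
import cv2
for n in("top","side"):
    cv2.imwrite(f"pics/{n}0.png",cv2.resize(snapshot(n),(800,600),interpolation=cv2.INTER_CUBIC)); c=camera_info(n); print(n,c)
print(arm.read_time(),arm.read_eef_rot(),arm.read_tool_pos())
print(camera_info("wrist"))
E
```

```text
top {'fx': 530.7836475533152, 'fy': 530.7836475533152, 'cx': 269.62033302593255, 'cy': 211.71110392151385, 'R': array([[ 0.01144858, -0.99983627, -0.01401319],
       [-0.98431114, -0.00880098, -0.1762218 ],
       [ 0.17606962,  0.01581082, -0.98425073]]), 't': array([0.06448843, 0.50717737, 1.21971805])}
side {'fx': 388.1006492410045, 'fy': 388.1006492410045, 'cx': 273.9588621256887, 'cy': 210.5249848043745, 'R': array([[-0.90397762, -0.42729468,  0.01561139],
       [-0.27553284,  0.55421615, -0.78544644],
       [ 0.326965  , -0.71432746, -0.61873271]]), 't': array([0.46226375, 0.18092253, 0.83560472])}
0.1 [ 9.84906910e-01  1.73080794e-01 -2.25626795e-04 -1.16910158e-03] [ 0.22138572 -0.61057715  0.30283112]
{'fx': 325.19226210127806, 'fy': 325.19226210127806, 'cx': 284.2492187553679, 'cy': 210.2554446467475, 'T_tool_cam': array([[-1.43388965e-03, -9.54626672e-01, -2.97801715e-01,
         7.63087834e-02],
       [ 9.99998963e-01, -1.40793539e-03, -3.01662095e-04,
         3.01339728e-04],
       [-1.31310893e-04, -2.97801839e-01,  9.54627701e-01,
        -7.02149687e-02],
       [ 0.00000000e+00,  0.00000000e+00,  0.00000000e+00,
         1.00000000e+00]])}
```

View pics/top0.png

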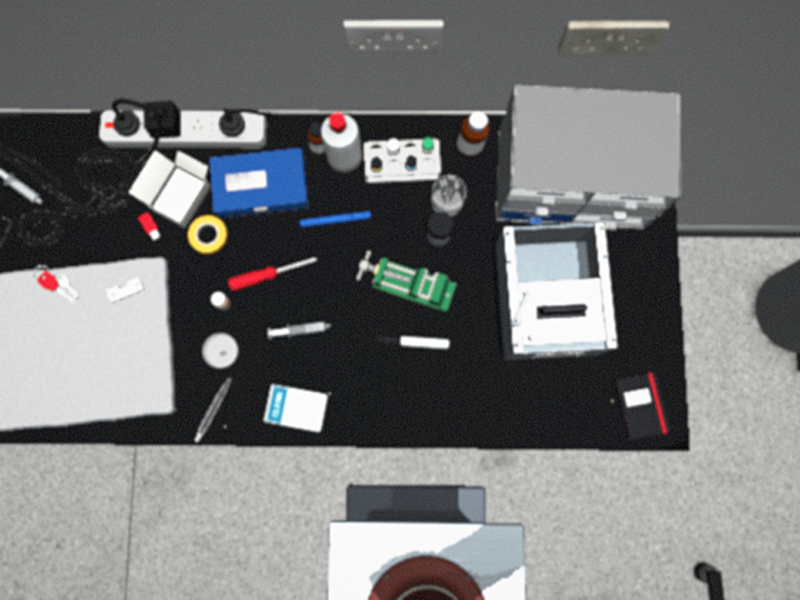

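View pics/side0.png

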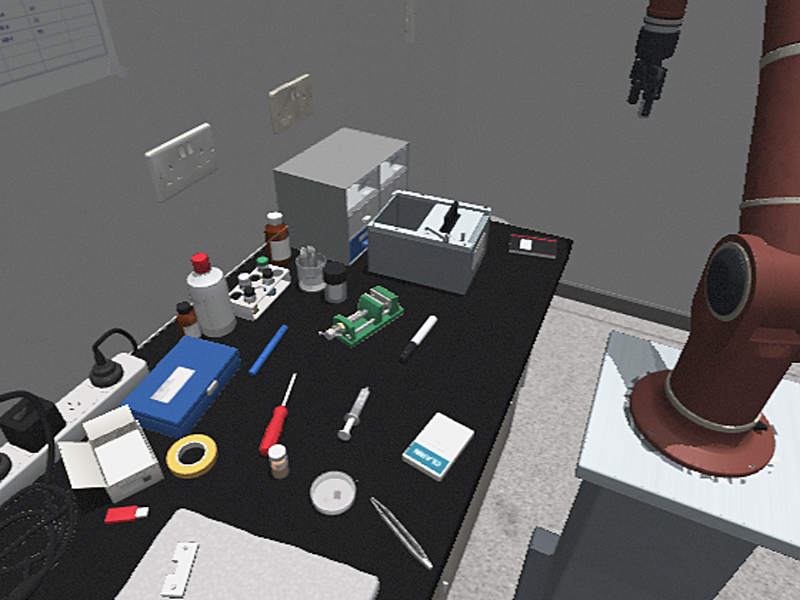

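The top view shows the syringe at about (268,333)–(330,326), with its plunger to the left (world +y). The box is at (500–617, 222–357), with its handle at about (562,311) and the gate on the robot's side. The dish is at (220,350), the vial at (220,300) and the marker at (378–449, 342). I'll enlarge the box and the syringe.

```bash
cat > h.py <<'E'
import numpy as np, cv2
from station import arm, snapshot, camera_info
from scipy.spatial.transform import Rotation as Ro
def px2w(n,u,v,z):  # native pixels, plane height z
    c=camera_info(n); R=np.array(c["R"]); t=np.array(c["t"])
    d=R.T@np.array([(u-c["cx"])/c["fx"],(v-c["cy"])/c["fy"],1]); o=-R.T@t
    return o+d*(z-o[2])/d[2]
def down(yaw): # tool z down, tool y (closing line) at world angle yaw
    y=np.array([np.cos(yaw),np.sin(yaw),0]); z=np.array([0,0,-1.]); x=np.cross(y,z)
    return Ro.from_matrix(np.c_[x,y,z]).as_quat()
E
python3 - <<'E'
from h import *
im=snapshot("top")
a=cv2.resize(im[145:260,340:440],(522,600),interpolation=cv2.INTER_CUBIC)   # x5.217
b=cv2.resize(im[215:245,180:240],(600,300),interpolation=cv2.INTER_CUBIC)   # x10
cv2.imwrite("pics/box.png",a);cv2.imwrite("pics/syr.png",b)
E
```

```text
(no output)
```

View pics/box.png

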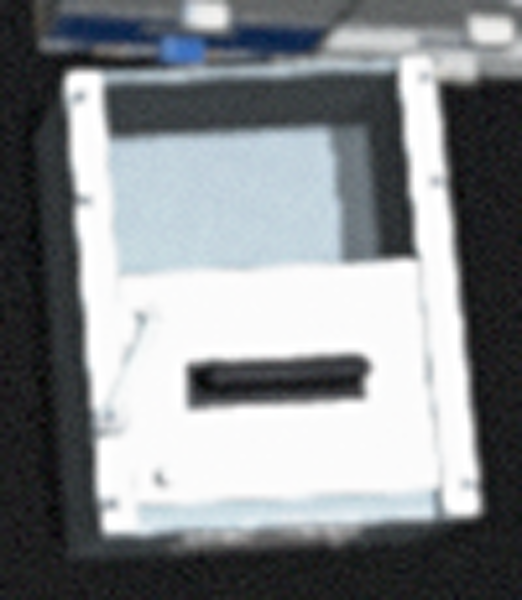

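View pics/syr.png

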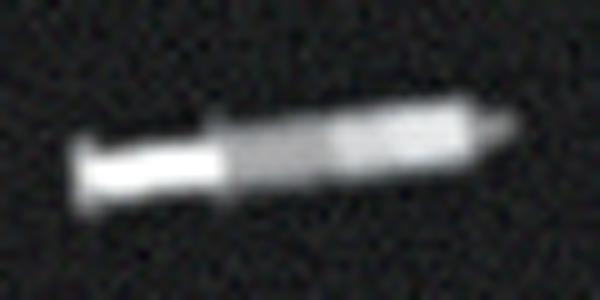

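```bash
python3 - <<'E'
from h import *
np.set_printoptions(precision=4,suppress=True)
B=lambda u,v,z:px2w("top",340+u/5.217-.4,145+v/5.217-.4,z)
S=lambda u,v,z:px2w("top",180+u/10-.45,215+v/10-.45,z)
c=[B(*p,.112) for p in((65,73),(435,58),(483,517),(103,535))]
for p in c: print(p)
print([np.linalg.norm(c[i]-c[i-3]) for i in range(4)])
f=(c[0]+c[1])/2; r=(c[2]+c[3])/2; ax=(f-r)[:2]; print("yaw",np.arctan2(ax[1],ax[0]), "y-edge yaw",[np.arctan2(*(c[i]-c[j])[:2]) for i,j in((0,1),(3,2))])
u=ax/np.linalg.norm(ax); print("origin",f[:2]-u*.057,r[:2]+u*.145)
o=(f[:2]-u*.057+r[:2]+u*.145)/2
v=np.array([-u[1],u[0]])
for n,p in dict(htl=B(205,366,.1375),htr=B(372,357,.1375),hbl=B(190,408,.1045),hbr=B(362,398,.1045),edgeL=B(118,273,.1045),edgeR=B(415,260,.1045),back=B(290,497,.1045)).items():
    d=p[:2]-o; print(n,p[:2],"binframe",d@u,d@v)
a=S(75,175,.0115);b=S(520,122,.0115);print("syr",a,b,np.linalg.norm(a-b),(a+b)/2,"yaw of its y",np.arctan2(*(a-b)[[1,0]]), "flange",S(218,155,.0115))
for n,p in dict(dish=(220,350,.015),vial=(220,300,.048),mk1=(378,341,.006),mk2=(449,343,.006)).items(): print(n,px2w("top",p[0]*.7,p[1]*.7,p[2]))
E
```

```text
[ 0.62  -0.119  0.112]
[ 0.628  -0.2812  0.112 ]
[ 0.4256 -0.2936  0.112 ]
[ 0.4163 -0.1319  0.112 ]
[np.float64(0.1623808062254858), np.float64(0.20278400798501636), np.float64(0.16193110776887257), np.float64(0.20408993686900195)]
yaw 0.06234733939215744 y-edge yaw [np.float64(-0.049427721279003266), np.float64(-0.057456906849192656)]
origin [ 0.5671 -0.2036] [ 0.5657 -0.2037]
htl [ 0.4854 -0.1722] binframe -0.07888478344203531 0.036468678101007276
htr [ 0.4899 -0.2425] binframe -0.07878846639316009 -0.033936028136867524
hbl [ 0.4727 -0.1716] binframe -0.09154806372672823 0.03783579159540429
hbr [ 0.4777 -0.2459] binframe -0.0911225569987592 -0.03658891915521583
edgeL [ 0.532  -0.1417] binframe -0.0304529843281565 0.06399203142959421
edgeR [ 0.5389 -0.271 ] binframe -0.03163128792477893 -0.06548999333820148
back [ 0.4343 -0.2135] binframe -0.13240946988374844 -0.0016279257093658212
syr [0.4604 0.2709 0.0115] [0.4745 0.1626 0.0115] 0.10917777916067715 [0.4675 0.2168 0.0115] yaw of its y 1.7000307850175904 flange [0.4657 0.2361 0.0115]
dish [0.4275 0.3493 0.015 ]
vial [0.5077 0.3457 0.048 ]
mk1 [0.4466 0.0818 0.006 ]
mk2 [ 0.4444 -0.0392  0.006 ]
```

Measured sizes match the ones given (box 162 x 203 mm, syringe about 104 mm), and the gate is about 80 mm open. I'll move over the syringe with a retracted swing and take a wrist picture, after checking the cabinet and the IK.

```bash
python3 - <<'E'
from h import *
np.set_printoptions(precision=3,suppress=True)
for p in((500,222,0),(672,228,0)): print("cab foot",px2w("top",p[0]*.7,p[1]*.7,p[2]))
ang=np.arctan2(-.611,.222)
arm.line_to([.47*np.cos(ang),.47*np.sin(ang),.36],velocity=.25)
yaw=1.70-np.pi/2; g=np.array([.4694,.2028])
arm.movep([*g,.21],down(yaw)); print(arm.read_time(),arm.read_joint_positions())
print(arm.ik([*g,.075],down(yaw)))
p=np.array(arm.read_tool_pos());q=arm.read_eef_rot();print(p,q)
im=snapshot("wrist"); cv2.imwrite("pics/w1.png",im); np.savez("w1.npz",p=p,q=q)
# predicted pixel of syringe points
T=np.array(camera_info("wrist")["T_tool_cam"]);c=camera_info("wrist")
W=np.eye(4);W[:3,:3]=Ro.from_quat(q).as_matrix();W[:3,3]=p
M=np.linalg.inv(W@T)
d=np.array([np.cos(1.7),np.sin(1.7)])
for s in(-.052,0,.0185,.052):
    X=M@np.r_[g+d*(s+.015),.0115,1]; th=np.arctan2(np.hypot(X[0],X[1]),X[2]);k=c["fx"]*th/np.hypot(X[0],X[1]);print(s,c["cx"]+k*X[0],c["cy"]+k*X[1])
E
```

```text
cab foot [ 0.66 -0.13  0.  ]
cab foot [ 0.652 -0.43   0.   ]
3.6333 [ 0.142  0.7   -0.945  1.915  0.723  0.911 -1.041]
[ 0.005  0.878 -0.727  2.005  0.987  0.66  -1.257]
[0.47  0.202 0.21 ] [ 0.661  0.75  -0.     0.   ]
-0.052 283.7099499070826 239.60949744930195
0 283.44388566051396 182.5511524167624
0.0185 283.34664827960967 160.91656186005764
0.052 283.1714038982265 120.73024694959325
```

View pics/w1.png

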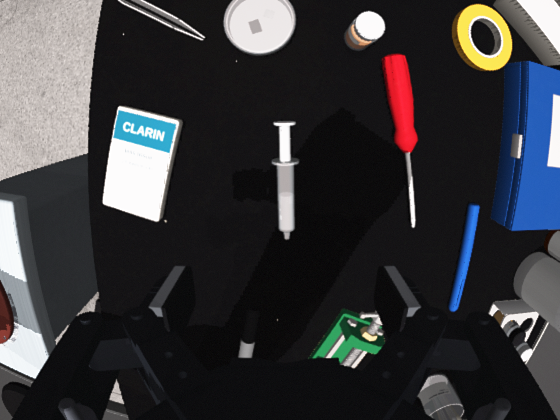

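The wrist picture shows the plunger end at (284,124), the flange at (285.5,161) and the tip at (287.5,238). That puts the syringe 2.4 mm along tool y from my estimate and turned about +0.026 rad. I'll correct for both, grasp and lift.

```bash
python3 - <<'E'
from h import *
np.set_printoptions(precision=3,suppress=True)
g=[.4718,.2031]; yaw=.155
arm.move_gripper(.5)
arm.line_to([*g,.12],velocity=.15,ori=down(yaw))
arm.line_to([*g,.075],velocity=.06); print(arm.read_ft_force(),arm.read_opening())
arm.move_gripper(0,effort=30)
print(arm.read_opening(),arm.read_finger_force(),arm.read_ft_force())
arm.line_to([*g,.25],velocity=.15)
print(arm.read_opening(),arm.read_finger_force(),arm.read_time(),arm.read_joint_positions())
cv2.imwrite("pics/w2.png",snapshot("wrist"))
E
```

```text
[-0.468  0.167  1.046] 0.49950203550101596
0.1526931082486271 30.832761581987143 [0.175 0.151 1.812]
0.15377713552150862 30.64313010312617 7.5083 [ 0.175  0.658 -0.999  1.866  0.661  0.994 -0.96 ]
```

View pics/w2.png

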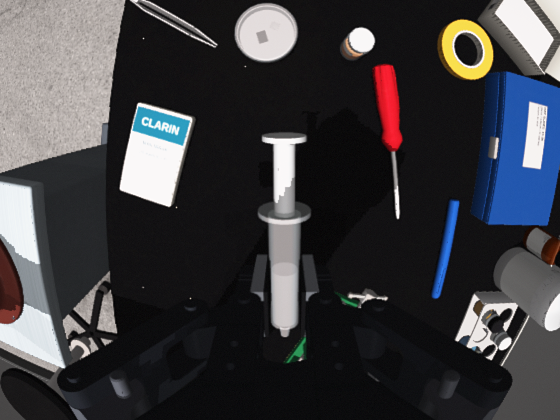

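The syringe is held squarely by the barrel (284, 210–335). I'll carry it over the mouth and look before lowering.

```bash
cat >> h.py <<'E'
O=np.array([.5664,-.2036]); BY=.058
def bw(x,y): c,s=np.cos(BY),np.sin(BY); return O+[c*x-s*y,s*x+c*y]
E
python3 - <<'E'
from h import *
np.set_printoptions(precision=3,suppress=True)
b=bw(.011,-.015)
arm.line_to([*b,.25],velocity=.2,ori=down(BY))
print(arm.read_time(),arm.read_opening(),arm.read_joint_positions(),arm.read_tool_pos())
a=snapshot("top")[130:270,330:450]; s=snapshot("side")[110:250,230:370]
cv2.imwrite("pics/t3.png",np.hstack([cv2.resize(a,(386,450)),cv2.resize(s,(400,450))]))
E
```

```text
9.8833 0.1526669428499502 [ 0.854  0.805 -0.989  1.573  0.716  1.162 -0.231] [ 0.578 -0.217  0.25 ]
```

View pics/t3.png

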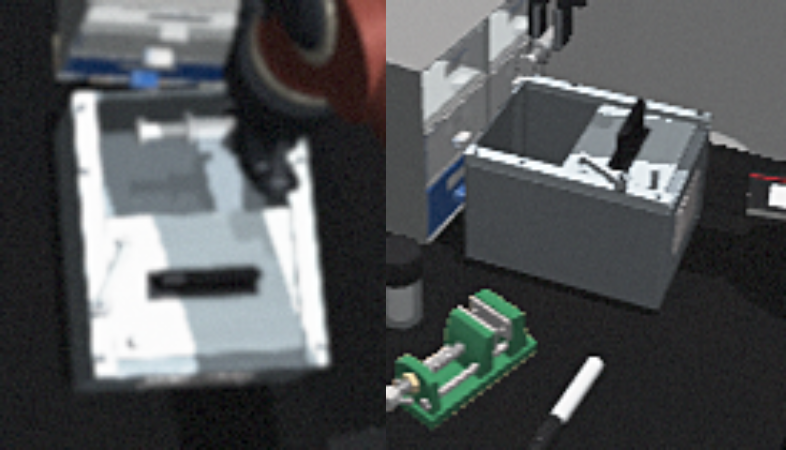

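The side view shows the gripper over the free mouth, clear of the handle, with the shadow falling in the box. I'll lower, release and check.

```bash
python3 - <<'E'
from h import *
np.set_printoptions(precision=3,suppress=True)
b=bw(.011,-.015)
arm.line_to([*b,.155],velocity=.12); print(arm.read_ft_force(),arm.read_opening())
arm.move_gripper(.4); arm.pause(.3)
arm.line_to([*b,.25],velocity=.2); print(arm.read_ft_force(),arm.read_time())
h=bw(-.081,0)
arm.line_to([*h,.25],velocity=.2); arm.move_gripper(.6)
p=np.array(arm.read_tool_pos()); print(p,arm.read_time(),arm.read_joint_positions())
w=snapshot("wrist"); a=snapshot("top")[130:270,330:450]
cv2.imwrite("pics/w4.png",np.hstack([w,cv2.resize(a,(240,280)).repeat(1,0) if 0 else cv2.copyMakeBorder(cv2.resize(a,(240,280)),0,140,0,0,cv2.BORDER_CONSTANT)]))
E
```

```text
[-0.121  0.055 -0.569] 0.15021017657445224
[-0.583  0.15  -0.623] 12.1833
[ 0.486 -0.208  0.25 ] 13.1083 [ 0.992  0.697 -1.037  1.824  0.696  1.037 -0.265]
```

View pics/w4.png

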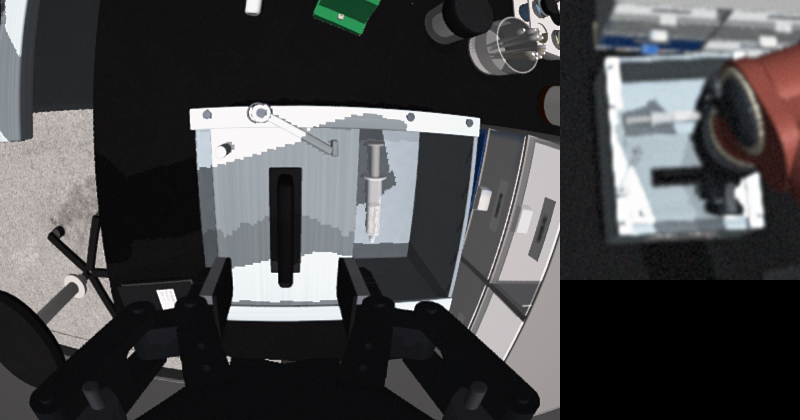

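The syringe lies on the box floor (375,190), and the handle (287, 170–285) is centred between the pads (230 and 340). I'll descend, grip the handle and push, monitoring the force.

```bash
python3 - <<'E'
from h import *
np.set_printoptions(precision=3,suppress=True)
h=bw(-.081,0)
arm.line_to([*h,.183],velocity=.12); print(arm.read_ft_force())
arm.move_gripper(0,effort=40); print(arm.read_opening(),arm.read_finger_force(),arm.read_ft_force())
for x,v in((-.035,.06),(-.012,.06),(-.006,.03),(-.003,.03),(0,.02),(.002,.02),(.004,.02),(.006,.02)):
    arm.line_to([*bw(x,0),.183],velocity=v); f=np.array(arm.read_ft_force()); print(x,f,arm.read_time())
    if f[0]<-25: break
cv2.imwrite("pics/w5.png",snapshot("wrist"))
E
```

```text
[-0.664 -0.249  0.825]
0.10767790481032916 41.03222072124481 [ 0.01  -0.025  2.685]
-0.035 [-3.207 -0.256  7.931] 15.2833
-0.012 [-5.654 -0.855  8.46 ] 15.8167
-0.006 [-5.658 -0.562  8.617] 16.1667
-0.003 [-5.842 -1.085  9.117] 16.4167
0 [-2.94  -0.293  6.83 ] 16.7167
0.002 [-4.136  0.491  7.364] 16.9667
0.004 [-4.255 -0.324  7.868] 17.2167
0.006 [-7.2   -0.451 10.231] 17.4667
```

View pics/w5.png

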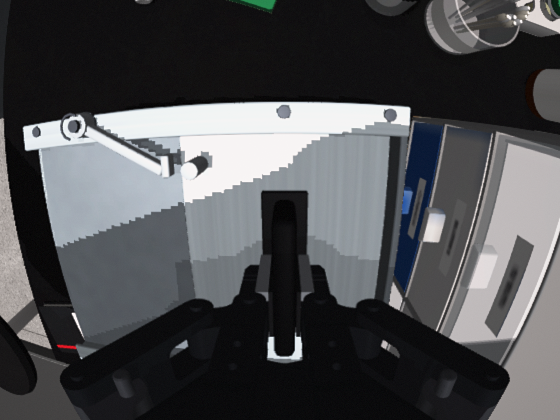

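The pin (193,168) has passed the hook block (167,163), and the force dip near x = 0 matches the snap. I'll press on to the end stop, release, back off and check.

```bash
python3 - <<'E'
from h import *
np.set_printoptions(precision=3,suppress=True)
x=.006
while x<.014:
    x+=.0015; arm.line_to([*bw(x,0),.183],velocity=.02); f=np.array(arm.read_ft_force()); print(round(x,4),f)
    if f[0]<-22: break
arm.move_gripper(.5); print(arm.read_ft_force())
p=np.array(arm.read_tool_pos()); arm.line_to([p[0],p[1],.28],velocity=.15); arm.pause(.5)
b=bw(-.05,0); arm.line_to([*b,.28],velocity=.2)
print(arm.read_ft_force(),arm.read_time())
w=snapshot("wrist"); s=snapshot("side")[110:250,230:370]
cv2.imwrite("pics/w6.png",np.hstack([w[60:360],cv2.resize(s,(240,300))]))
E
```

```text
0.0075 [-10.817  -0.005  12.232]
0.009 [-15.182  -1.056  14.987]
0.0105 [-17.827  -0.454  16.727]
0.012 [-21.077   0.761  20.248]
0.0135 [-23.394   0.149  21.53 ]
[-0.162 -0.095 -0.465]
[ 0.234 -0.573 -0.38 ] 20.95
```

View pics/w6.png

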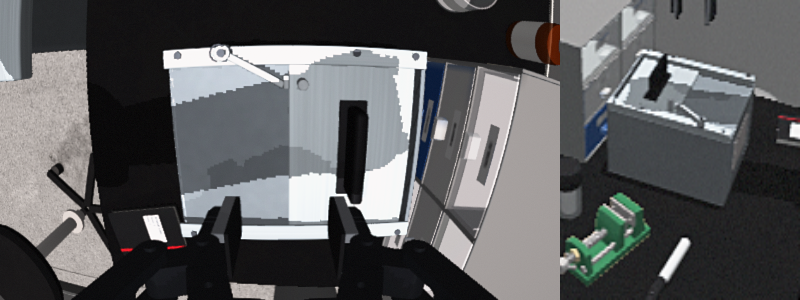

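The gate is shut against its stop. The catch is at its rest angle with the hook (283,80) behind the pin (302,84), and the gripper is clear of everything.

```bash
python3 -c "
from station import ticket
print(ticket.finish_job())"
```

```text
the job is handed in; nothing more can be done
None
```

The syringe is in the box, the gate is pushed shut to its stop with the catch behind its pin, and the job was handed in at about 21 s; the dish, vial and marker were not touched, and the hand-in call returned no verdict.

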